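# Dress the sloping plaster face with a rubbing block

## Robot

A 6-joint arm with a two-finger parallel gripper is mounted at the origin on the work surface. World frame = base frame: x ahead of the robot, y to its left, z up, the work surface at z = 0. Lengths are in mm, angles in rad, forces in N, time in s.
With the tool pointing down it reaches from about 275 to 825 mm from the base axis. Payload 4.9 kg.
Tool frame: the origin (TCP) lies at the very end of the fingers, on their centre line; the grasp point (between the pads) lies arm.grip_point_offset behind it (arm.grip_point_offset is the distance from the TCP to the grasp point, in mm); z points along the fingers, y is the line along which they close (so a half turn about z gives the same grasp; the last joint's range is limited). The gripper opens to 85 mm and grips with 20 to 120 N. Pads are 22 mm wide; open, the fingers measure 114 mm over their backs; the gripper's body (76 mm by 85 mm) begins 54 mm behind the grasp point. The pads swing forward as they close: fully open they stand 13 mm farther back than shut.
Start: joints at [1.125, 0.326, -0.193, 1.052, 0, 1.437], TCP at [168.719, 523.5, 231.281] pointing down, gripper open.
Joint ranges: [-2.65, 2.65], [-0.97, 1.79], [-1.3, 1.35], [-1.93, 2.1], [-1.47, 1.37], [-3.14, 3.14]. Speed limits (rad/s): [2.57, 2.57, 3.14, 3.14, 3.14, 3.14].

## Interface

Orientations are given as [roll, pitch, yaw] about the fixed x, y, z axes, in that order (R = Rz(yaw) Ry(pitch) Rx(roll)).
In Python, from workcell import arm gives the robot as it stands.
- The arm moves only by the tool drive_tool, never from a script. Its argument "steps" is one flat list of numbers, 7 for each row, row after row: the shift along the tool's x, y, z as a fraction of full scale, then the turn, a rotation vector about the tool's x, y, z as a fraction of full scale, then the opening, from 0 (shut) to 1 (fully open). A call has 1 to 8 rows; each row is the pose to reach, as a shift and turn from the pose commanded when the call began, along the tool's axes at that moment; what a row does not reach only later rows make up. Full scale, the value 1, is 0.4 m for a shift and pi/2 rad for a turn. A row lasts 1/12 s, in which the tool goes at most 41.7 mm and 7.16 degrees, less where a joint would pass 70% of its speed; a pose out of reach is approached as far as the arm can. A call with a number of a shift or a turn outside -1 to 1 is refused whole. A call with a gripper value outside its range is refused whole. The fingers move at their own pace and stop on an object; "grip_force" is the grip in N (left out, the last holds). Time passes only in rows, so rows that repeat a pose let the fingers close. It gives the time, the measured TCP pose, the force, the opening and the grip force at its end, in the units of the state.
- arm.read_state(): the state, without advancing time (a new reading comes with each control period).
- arm.snapshot(name): name is "side" or "top"; returns a dict with "color" (400x640x3 uint8, red, green, blue), "K" (3x3 intrinsics, pixels), "origin" and "attitude" of the camera in the world. Camera axes: x right, y down, z forward; pixel columns grow to the right and rows downward; lengths in mm; the calibration is good to about 2 mm. A picture is of the moment at which its call begins. There is no depth.
- arm.job_done(): hands the job in; it is judged then, once.
Trained networks look in the newest picture that a camera, given by its name, has taken for a name from the list of things; names that differ only in an ending like _2 or _b are one class to them, and where a whole thing is asked for, a point or a joint stands for the part that bears it (a point fixed in the world has none). Each returns a list of dicts, best first, with "conf" (0 to 1); they miss things now and then, are a little off and sometimes report something else, mostly with a low value. They report only what shows in the picture. A call takes as long as a camera call. They do not tell look-alikes from the thing itself.
- arm.trace(label, camera): "mask" (400x640 bool, what is visible of it) and "at" ([row, column] in pixels, amid what is visible of it).
The state is a dict: "t": time; "joint_positions": joint angles; "dq": joint speeds; "joint_torque": joint torques, N m; "tool_pos": TCP position; "ee_rot": TCP orientation; "force": force on the tool from outside, world axes, zero at the start; "wrist_torque": the same for the moment, N m; "width": finger opening in mm; "gripper_force": force on a finger pad.
Only numpy, scipy, OpenCV 4.12 (cv2) and the standard library are available. Lean on these libraries where they do the work, as an engineer would, in place of code of your own. Each camera call takes 0.05 s, during which the arm holds its last target. There are 200 camera calls.

## Task

Pick up the wooden rubbing block by its rib and rub down the bare sloping plaster face below the row of fossil vertebrae: lay the block's sole flat on the face, lengthwise, at the end on the robot's left (+y), press with about 8 N, and draw it slowly in one stroke to the end on the robot's right, flat and steadily pressed all the way, never over 25 N. Then set the block down sole-down in the middle of the rubber mat and let go. Do not shift or upset the jar, the wash bottle or the brush.

Things in the scene. Friction and masses are not known exactly. Their poses are not given: they have to be found in the camera images.
- rubbing_block: Loose wooden hand rubbing block, about 0.2 kg, starts sole-down on the bench. Base 80 (x) x 50 (y) x 18 mm high with a dark flat abrasive sole; on top a wooden rib to grip, 64 long (x) x 18 thick (y), from 18 to 59 mm above the sole. Origin at the centre of the sole (underside), z up through the rib, x along its length.
- stand: Fixed plywood wedge stand, footprint about 185 x 220 mm, carrying the plaster slab on dark foam. Origin on the bench below the slab's centre; z up, y along the slab's length, x up the slope (away from the robot).
- face_mid (a point): Centre of the slab's bare flat plaster face, about 102 mm above the bench; sinks with the slab. z: outward normal, leaning 30 degrees from vertical towards the robot; y: level along the face, to the robot's left; x: up the slope. The bare face spans y -110 to +110 and x -50 to +50 mm; brown vertebrae stand about 21 mm proud at x +68 to +90. Slab 30 mm thick.
- slab (a joint): How far the slab is pushed straight into its foam, along the face's normal: 0 at rest, at most 0.018 m. It starts to sink at about 2 N and gives about 1 mm for each further newton.
- mat: Fixed flat black rubber mat on the bench, 150 (x) x 130 (y) x 4 mm. Origin at the centre of its underside, on the bench.
- jar: Bystander: loose amber jar with a white cap, 66 mm across, 110 mm high. Origin at the centre of its underside.
- wash_bottle: Bystander: loose white bottle, 64 mm across, 150 mm high. Origin at the centre of its underside.
- brush: Bystander: loose brush lying on the bench, 180 mm long along its x. Origin at the centre of its underside.
Things that resemble listed ones, but are neither listed nor needed, are in the scene too. What is shaped like the rubbing_block but red or yellow is not meant.

How it is judged:
By the outcome, as a careful person would: the job done as asked, in the order asked, and still so for the second after the job is handed in, with the robot touching nothing.
It also fails if it takes over 56 s, if anything falls off the work surface, if the arm or the gripper's body presses on something with over 40 N, if the wrist force passes 120 N, or if a joint passes its speed limit or range.

## Working session

There is one attempt and no reset: what is moved stays moved. The work goes in short steps, Python scripts to look and compute and a tool call to move; the robot and the scene stay as the last step left them, time stands still between calls to the robot, and variables do not carry over. Pictures are saved under pics/ and viewed, at most 10 in all, crops included, and the job is handed in when it is done.

Besides the shell and the picture viewer there is one more tool, called as name(argument=value, ...) on one line, values as JSON. drive_tool: Moves the arm, as the interface text tells. Its arguments: {"type":"object","properties":{"steps":{"type":"array"},"grip_force":{"type":"number"}},"required":["steps"]}

```bash
ls; mkdir -p pics
cat > h.py <<'E'
import numpy as np, cv2
from workcell import arm
from scipy.spatial.transform import Rotation as Ro
def att(s):
    a=np.array(s["attitude"],float)
    return a if a.shape==(3,3) else (Ro.from_euler('xyz',a).as_matrix() if a.size==3 else Ro.from_quat(a).as_matrix())
def px2z(s,uv,z):
    "pixel (col,row) -> world at height z"
    d=att(s)@np.linalg.inv(s["K"])@np.array([uv[0],uv[1],1.]); o=np.array(s["origin"],float)
    return o+d*(z-o[2])/d[2]
def w2px(s,p):
    q=np.array(s["K"])@att(s).T@(np.array(p,float)-np.array(s["origin"],float)); return q[:2]/q[2]
E
python3 - <<'E'
from h import *
print(arm.read_state(), arm.grip_point_offset)
for n in ["top","side"]:
    s=arm.snapshot(n); cv2.imwrite(f"pics/{n}0.png",s["color"][:,:,::-1])
    print(n,s["K"],s["origin"],s["attitude"])
    for l in ["rubbing_block","stand","face_mid","mat","jar","wash_bottle","brush"]:
        for r in arm.trace(l,n):
            m=r["mask"]; print(l,round(r["conf"],2),np.round(r["at"]),m.sum(), np.round(px2z(s,r["at"][::-1],0)) , np.round(cv2.minAreaRect(np.argwhere(m)[:,::-1].astype(np.float32))[0]),np.round(cv2.minAreaRect(np.argwhere(m)[:,::-1].astype(np.float32))[1:][1],1))
E
```

```text
pics
{'t': 0.0, 'joint_positions': array([ 1.12476360e+00,  3.26985966e-01, -1.93634933e-01,  1.05198813e+00,
       -9.87910360e-06,  1.43663680e+00]), 'dq': array([-0.0001486 ,  0.00049858,  0.00010012,  0.00060385, -0.00169298,
        0.00122355]), 'joint_torque': array([-1.30585620e-03, -4.43402445e+01,  2.62441313e+01,  1.55927410e-02,
       -6.55600093e-05,  1.47965198e-05]), 'tool_pos': array([168.46906586, 522.92381894, 230.45954753]), 'ee_rot': array([-3.13979492e+00, -2.32672207e-04,  2.82971925e+00]), 'force': array([ 0.66667905, -0.26869391, -0.06599519]), 'wrist_torque': array([-0.05677006, -0.00175941,  0.01966938]), 'gripper_force': 0.0, 'width': 85.52404466917889} 18.700000000000003
top [[396.77055056   0.         317.10376373]
 [  0.         396.77055056 199.28504292]
 [  0.           0.           1.        ]] [ 425.42448464   24.62598831 1150.95495835] [-3.04559999  0.01480935 -1.55636851]
rubbing_block 0.9 [279. 230.] 556 [304. 289.   0.] [232. 278.] 7.6
rubbing_block 0.86 [188. 240.] 485 [566. 271.   0.] [240. 187.] 26.6
rubbing_block 0.81 [231. 231.] 522 [439. 
[... 784 characters left out ...]
.] 1613 [303. 265.   0.] [419. 314.] 9.5
rubbing_block 0.87 [367. 343.] 1680 [431. 404.   0.] [343. 362.] 5.4
rubbing_block 0.83 [296. 278.] 1295 [569. 248.   0.] [277. 295.] 48.4
rubbing_block 0.71 [308. 343.] 1606 [442. 265.   0.] [345. 310.] 25.8
rubbing_block 0.45 [268. 218.] 2023 [709. 183.   0.] [217. 265.] 87.6
stand 0.74 [215. 316.] 7792 [536. -65.   0.] [316. 214.] 28.6
face_mid 0.56 [199. 316.] 4610 [ 547. -143.    0.] [319. 196.] 36.9
mat 0.72 [174. 355.] 485 [ 454. -311.    0.] [354. 174.] 0.0
jar 0.89 [268. 218.] 1994 [708. 183.   0.] [217. 266.] 86.1
wash_bottle 0.67 [154. 273.] 981 [ 719. -413.    0.] [272. 153.] 90.0
brush 0.94 [217. 225.] 875 [754. -19.   0.] [222. 218.] 6.6
```

View pics/top0.png

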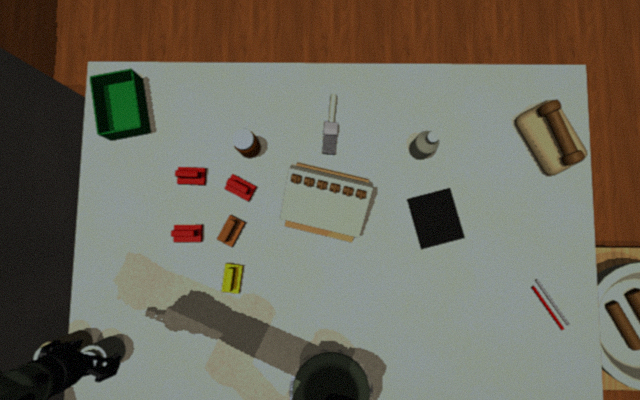

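View pics/side0.png

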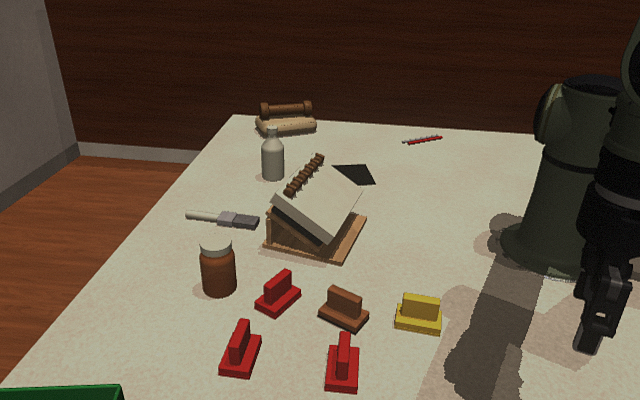

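The look-alikes in the top view are red at (191,176), (241,187) and (187,233), yellow at (232,278), and wood-brown at (231,231), which is (343,308) in the side view. The brown one fits, because it is wooden and neither red nor yellow. I'll confirm it in an enlarged crop and fit the poses.

```bash
cat > fit.py <<'E'
from h import *
from scipy.optimize import minimize
def box(x0,x1,y0,y1,z0,z1): return np.array([[x,y,z] for x in(x0,x1) for y in(y0,y1) for z in(z0,z1)],float)
def sil(s,parts,R,t,S=4):
    m=np.zeros((400*S,640*S),np.uint8)
    for p in parts:
        q=np.array([w2px(s,R@v+t) for v in p]); h=cv2.convexHull(((q+.5)*S).astype(np.float32))
        cv2.fillConvexPoly(m,(h*16).round().astype(np.int32),255,shift=4)
    return cv2.resize(m,(640,400),interpolation=cv2.INTER_AREA)/255.
def fit(obs,model,x0,step):
    g=lambda a:cv2.GaussianBlur(a.astype(np.float64),(0,0),1.0)
    B=[(s,g(m)) for s,m in obs]
    def c(x):
        parts,R,t=model(x); return sum(np.sum((g(sil(s,parts,R,t))-m)**2)/m.sum() for s,m in B)
    x0=np.array(x0,float)
    sx=np.vstack([x0]+[x0+np.eye(len(x0))[i]*step[i] for i in range(len(x0))])
    r=minimize(c,x0,method='Nelder-Mead',options=dict(initial_simplex=sx,maxiter=250,xatol=.02,fatol=1e-5)); return r.x,r.fun
BLOCK=[box(-40,40,-25,25,0,18),box(-32,32,-9,9,18,59)]
def blockm(x): return BLOCK,Ro.from_euler('z',x[2],degrees=True).as_matrix(),np.array([x[0],x[1],0])
def slabm(x): # x,y of face_mid, yaw deg, upper edge, z
    R=Ro.from_euler('ZY',[x[2],-30],degrees=True).as_matrix()
    parts=[box(-50,x[3],-110,110,-30,0)]
    return parts,R,np.array([x[0],x[1],x[4]])
def matm(x): return [box(-75,75,-65,65,0,4)],Ro.from_euler('z',x[2],degrees=True).as_matrix(),np.array([x[0],x[1],0])
E
python3 - <<'E'
from fit import *
S={n:arm.snapshot(n) for n in("top","side")}
def pick(l,n,at): return min(arm.trace(l,n),key=lambda r:np.hypot(*(np.array(r["at"])-at)))["mask"]
M={}
for l,a,b in [("rubbing_block",(231,231),(308,343)),("face_mid",(201,326),(199,316)),("mat",(219,437),(174,355))]:
    M[l]=[(S["top"],pick(l,"top",a)),(S["side"],pick(l,"side",b))]
np.savez("m.npz",**{l+str(i):M[l][i][1] for l in M for i in(0,1)})
def show(l,model,x0,st,idx=(0,1)):
    for ids in [idx]+[(i,) for i in idx if len(idx)>1]:
        x,f=fit([M[l][i] for i in ids],model,x0,st); print(l,ids,np.round(x,1),round(f,3))
        if ids==idx: X=x
    return X
for y0 in (60,-30): xb=show("rubbing_block",blockm,[439,285,y0],[10,10,15])
xm=show("mat",matm,[480,-305,10],[10,10,10])
xm=show("mat",matm,[480,-305,10],[10,10,10],(0,))
x,f=fit(M["face_mid"],slabm,[530,15,-13,95,102],[10,10,5,10,5]);print("slab",np.round(x,1),f)
for i in(0,1):print(fit([M["face_mid"][i]],lambda p:slabm([*p,102]),x[:4],[10,10,5,10]))
tiles=[]
for i,n in enumerate(("top","side")):
    for l,model,xx in (("rubbing_block",blockm,xb),("face_mid",slabm,x)):
        im=S[n]["color"][:,:,::-1].copy(); m=M[l][i][1]; r,c=np.argwhere(m).mean(0).astype(int)
        w=30 if (l[0]=="r" and n=="top") else 50 if l[0]=="r" else 70
        k=390//(2*w)+1
        big=cv2.resize(im,None,fx=k,fy=k,interpolation=cv2.INTER_CUBIC)
        for mm,col in((m.astype(float),(0,255,0)),(sil(S[n],*model(xx)),(255,0,255))):
            b=(cv2.resize(mm,None,fx=k,fy=k)>.5).astype(np.uint8)
            cv2.drawContours(big,cv2.findContours(b,0,2)[0],-1,col,1)
        h=int(w*.74); tiles.append(cv2.resize(big[(r-h)*k:(r+h)*k,(c-w)*k:(c+w)*k],(400,296)))
cv2.imwrite("pics/c1.png",np.vstack([np.hstack(tiles[:2]),np.hstack(tiles[2:])]))
E
```

```text
rubbing_block (0, 1) [441.2 289.1 -26.2] 0.02
rubbing_block (0,) [440.4 288.6 152.9] 0.011
rubbing_block (1,) [441.2 290.  -26.6] 0.006
rubbing_block (0, 1) [441.2 289.  -26.2] 0.02
rubbing_block (0,) [440.9 288.4 -25.9] 0.01
rubbing_block (1,) [441.3 290.  -25.7] 0.007
mat (0, 1) [ 483.1 -300.8   14.2] 0.861
mat (0,) [ 486.2 -298.4   14.7] 0.004
mat (1,) [ 459.3 -321.5  -13.4] 0.731
mat (0,) [ 486.2 -298.4   14.7] 0.004
slab [492.1  25.9 -12.5  99.4 103.5] 0.012520088991809822
(array([494.39577187,  25.47069671, -12.772536  ,  96.13899578]), np.float64(0.0012805513690700094))
(array([490.95206193,  25.76518475, -12.873469  , 101.79451942]), np.float64(0.00515225282460036))
```

View pics/c1.png

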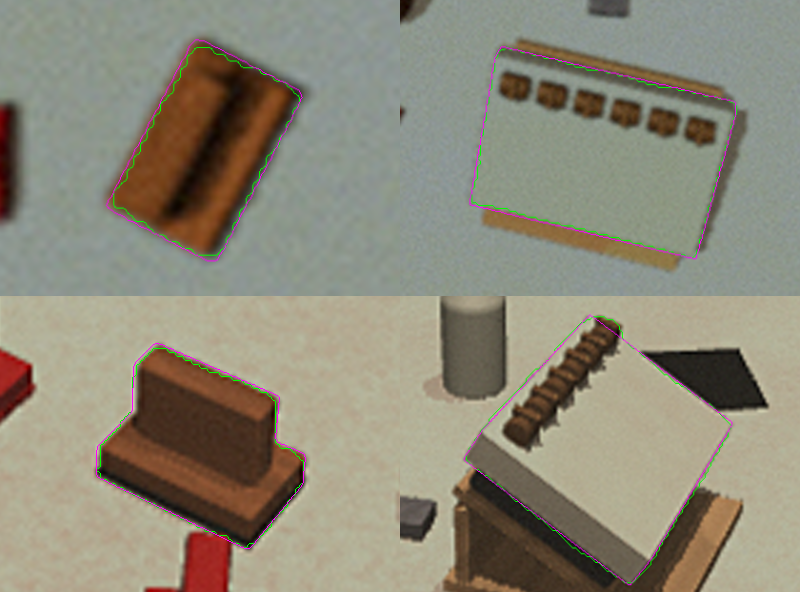

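The crop confirms the block: plain wood-brown, and its outline matches the model at x 441, y 289.5, yaw -26°. The slab fit gives face_mid at about (493, 25.6, 102.5), yaw -12.7°. The mat is at about (486, -298), yaw 14.7°. Next I move above the block.

```bash
cat > plan.py <<'E'
import sys
from h import *
B=np.array([441.1,289.5,0]); FM=np.array([493.,25.6,102.5]); FY=-12.7; MAT=np.array([486.2,-298.4,4])
down=lambda h:Ro.from_euler('z',h,degrees=True)*Ro.from_euler('x',180,degrees=True)
RF=Ro.from_euler('ZY',[FY,-30],degrees=True)           # face frame
RT=RF*Ro.from_matrix(np.array([[0,1,0],[1,0,0],[0,0,-1.]]))  # tool on face: x=face y, y=face x, z=-normal
def plan(p,R):
    s=arm.read_state(); R0=Ro.from_euler('xyz',s["ee_rot"])
    d=R0.inv().apply(np.array(p)-s["tool_pos"])/400; w=(R0.inv()*R).as_rotvec()/(np.pi/2)
    print("t",round(s["t"],2),"pos",np.round(s["tool_pos"],1),"F",np.round(s["force"],2),"w",round(s["width"],1),"q",np.round(s["joint_positions"],2))
    f=RF.inv().apply(s["tool_pos"]-FM); print("in face frame",np.round(f,1),"F face",np.round(RF.inv().apply(s["force"]),2), "tilt err deg",np.round((R0.inv()*RT).as_rotvec(degrees=True),2))
    print("shift",np.round(d,4),"turn",np.round(w,4),"mm",np.round(d*400,1),"deg",np.round(w*90,1))
E
python3 -c "
from plan import *
print(RT.as_matrix().round(2))
plan(B+[0,0,150],down(153.8))"
```

```text
[[ 0.22  0.84  0.49]
 [ 0.98 -0.19 -0.11]
 [ 0.    0.5  -0.87]]
t 1.2 pos [168.7 523.5 231.3] F [0.48 0.52 0.34] w 85.4 q [ 1.12  0.33 -0.19  1.05  0.    1.44]
in face frame [-304.4  414.4  324.4] F face [0.48 0.61 0.12] tilt err deg [-24.26 -22.17  82.74]
shift [-0.8276 -0.3478  0.2032] turn [-0.     -0.      0.0926] mm [-331.  -139.1   81.3] deg [-0.  -0.   8.3]
```

drive_tool(steps=[-0.05, -0.02, 0.01, 0, 0, 0.01, 1, -0.14, -0.06, 0.03, 0, 0, 0.02, 1, -0.23, -0.097, 0.05, 0, 0, 0.03, 1, -0.32, -0.135, 0.07, 0, 0, 0.04, 1, -0.41, -0.17, 0.09, 0, 0, 0.05, 1, -0.5, -0.21, 0.11, 0, 0, 0.06, 1, -0.59, -0.248, 0.13, 0, 0, 0.07, 1, -0.68, -0.286, 0.15, 0, 0, 0.0926, 1])

```text
t: 1.87
tool_pos: [393.8, 329.8, 171.1]
ee_rot: [3.141, 0.0, 2.683]
force: [-0.5, 1.2, -0.1]
width: 85.6
gripper_force: 0.0
```

```bash
python3 -c "
from plan import *
plan(B+[0,0,100],down(153.8))"
```

```text
t 1.87 pos [393.8 329.8 171.1] F [-0.48  1.16 -0.15] w 85.6 q [ 0.55  0.31 -0.38  0.88  0.    1.01]
in face frame [-107.4  274.9  141.3] F face [-0.7   1.03  0.23] tilt err deg [-25.34 -19.99  74.58]
shift [-0.1507 -0.0381  0.1779] turn [ 0.0003  0.0002 -0.0006] mm [-60.3 -15.2  71.1] deg [ 0.   0.  -0.1]
```

drive_tool(steps=[-0.03, -0.008, 0.03, 0, 0, 0, 1, -0.06, -0.016, 0.06, 0, 0, 0, 1, -0.09, -0.023, 0.1, 0, 0, 0, 1, -0.12, -0.031, 0.14, 0, 0, 0, 1, -0.14, -0.036, 0.165, 0, 0, 0, 1, -0.1507, -0.0381, 0.178, 0, 0, 0, 1, -0.1507, -0.0381, 0.178, 0, 0, 0, 1])

```text
t: 2.45
tool_pos: [439.8, 290.2, 99.1]
ee_rot: [-3.14, -0.001, 2.683]
force: [0.0, 0.5, 0.6]
width: 85.5
gripper_force: 0.0
```

Run:
```python
from plan import *
plan(B+[0,0,25],down(153.8))
s=arm.snapshot("side"); im=s["color"][:,:,::-1]
cv2.imwrite("pics/s2.png",cv2.resize(im[150:390,220:500],None,fx=2.4,fy=2.4,interpolation=cv2.INTER_CUBIC))
```

```text
t 2.45 pos [439.8 290.2  99.1] F [0.01 0.52 0.64] w 85.5 q [ 0.44  0.41 -0.43  0.72  0.    0.9 ]
in face frame [-97.  246.5  52.1] F face [0.23 0.51 0.61] tilt err deg [-25.48 -19.98  74.58]
shift [-4.000e-03  1.000e-04  1.852e-01] turn [-0.0009 -0.0007 -0.0007] mm [-1.6  0.  74.1] deg [-0.1 -0.1 -0.1]
```

View pics/s2.png

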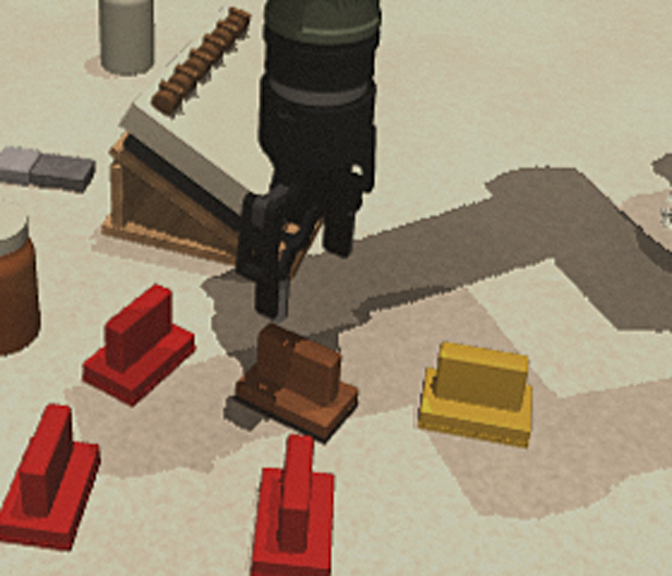

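The crop shows the open gripper standing above the wooden block, crop (295,385), with the fingers on either side of the rib. I lower and close.

drive_tool(steps=[-0.004, 0, 0.03, 0, 0, 0, 1, -0.004, 0, 0.06, 0, 0, 0, 1, -0.004, 0, 0.09, 0, 0, 0, 1, -0.004, 0, 0.12, 0, 0, 0, 1, -0.004, 0, 0.15, 0, 0, 0, 1, -0.004, 0, 0.175, 0, 0, 0, 1, -0.004, 0, 0.185, 0, 0, 0, 1, -0.004, 0, 0.185, 0, 0, 0, 1])

```text
t: 3.17
tool_pos: [440.7, 290.4, 25.7]
ee_rot: [-3.141, -0.001, 2.685]
force: [0.2, 0.1, 0.4]
width: 85.2
gripper_force: 0.0
```

drive_tool(steps=[0, 0, 0, 0, 0, 0, 0.5, 0, 0, 0, 0, 0, 0, 0.3, 0, 0, 0, 0, 0, 0, 0.2, 0, 0, 0, 0, 0, 0, 0.1, 0, 0, 0, 0, 0, 0, 0, 0, 0, 0, 0, 0, 0, 0, 0, 0, 0, 0, 0, 0, 0, 0, 0, 0, 0, 0, 0, 0], grip_force=70)

```text
t: 3.83
tool_pos: [441.7, 290.4, 26.5]
ee_rot: [3.141, 0.0, 2.684]
force: [0.1, 0.2, 5.0]
width: 16.7
gripper_force: 68.7
```

```bash
python3 -c "
from plan import *
plan(B+[0,0,25],down(153.8))"
```

```text
t 3.83 pos [441.7 290.4  26.5] F [0.07 0.17 5.01] w 16.7 q [ 0.44  0.52 -0.5   0.55  0.    0.9 ]
in face frame [-131.8  247.   -11.7] F face [2.54 0.19 4.33] tilt err deg [-25.32 -20.    74.63]
shift [ 0.0003 -0.0026  0.0037] turn [ 0.0004  0.0003 -0.    ] mm [ 0.1 -1.   1.5] deg [ 0.  0. -0.]
```

drive_tool(steps=[0, 0, -0.02, 0, 0, 0, 0, 0, 0, -0.06, 0, 0, 0, 0, 0, 0, -0.12, 0, 0, 0, 0, 0, 0, -0.19, 0, 0, 0, 0, 0, 0, -0.26, 0, 0, 0, 0, 0, 0, -0.33, 0, 0, 0, 0, 0, 0, -0.39, 0, 0, 0, 0, 0, 0, -0.42, 0, 0, 0, 0])

```text
t: 4.5
tool_pos: [442.2, 290.6, 197.5]
ee_rot: [3.139, 0.002, 2.684]
force: [0.1, 0.3, -2.3]
width: 17.2
gripper_force: 68.5
```

```bash
python3 -c "
from plan import *
plan(FM+RF.apply([0,67,95]),RT)"
```

```text
t 4.5 pos [442.2 290.6 197.5] F [ 0.12  0.27 -2.34] w 17.2 q [ 0.44  0.31 -0.31  0.95 -0.    0.9 ]
in face frame [-45.9 247.3 136.2] F face [-1.12  0.29 -2.06] tilt err deg [-25.15 -19.99  74.63]
shift [-0.2519 -0.4032  0.0313] turn [-0.2795 -0.2221  0.8292] mm [-100.7 -161.3   12.5] deg [-25.2 -20.   74.6]
```

drive_tool(steps=[-0.01, -0.02, 0, -0.01, -0.01, 0.04, 0, -0.03, -0.05, 0, -0.03, -0.025, 0.09, 0, -0.05, -0.08, 0, -0.05, -0.04, 0.15, 0, -0.07, -0.11, 0, -0.07, -0.056, 0.21, 0, -0.09, -0.145, 0, -0.09, -0.072, 0.27, 0, -0.11, -0.18, 0, -0.11, -0.088, 0.33, 0, -0.13, -0.21, 0, -0.13, -0.104, 0.39, 0, -0.15, -0.24, 0, -0.15, -0.12, 0.45, 0])

```text
t: 5.17
tool_pos: [451.8, 176.4, 194.0]
ee_rot: [2.859, 0.091, 1.954]
force: [0.0, 0.0, -2.1]
width: 17.4
gripper_force: 68.7
```

```bash
python3 -c "
from plan import *
plan(FM+RF.apply([0,67,70]),RT)"
```

```text
t 5.17 pos [451.8 176.4 194. ] F [ 0.02  0.   -2.08] w 17.4 q [ 0.25  0.04 -0.71  0.53 -0.05  1.42]
in face frame [-17.8 138.1 115.9] F face [-1.02  0.01 -1.81] tilt err deg [-11.83  -8.95  33.91]
shift [-0.1928 -0.0479  0.085 ] turn [-0.1314 -0.0994  0.3768] mm [-77.1 -19.1  34. ] deg [-11.8  -8.9  33.9]
```

drive_tool(steps=[-0.03, -0.01, 0, -0.02, -0.015, 0.06, 0, -0.06, -0.02, 0.01, -0.04, -0.03, 0.12, 0, -0.09, -0.03, 0.025, -0.065, -0.047, 0.18, 0, -0.12, -0.035, 0.04, -0.085, -0.063, 0.24, 0, -0.15, -0.04, 0.055, -0.107, -0.08, 0.3, 0, -0.175, -0.045, 0.07, -0.124, -0.093, 0.35, 0, -0.193, -0.048, 0.085, -0.1314, -0.0994, 0.3768, 0, -0.193, -0.048, 0.085, -0.1314, -0.0994, 0.3768, 0])

```text
t: 5.83
tool_pos: [472.9, 98.9, 161.6]
ee_rot: [2.622, 0.002, 1.353]
force: [-0.2, -0.3, -1.5]
width: 17.0
gripper_force: 68.7
```

Run:
```python
from plan import *
plan(FM+RF.apply([0,67,35]),RT)
import fit
for n in("side","top"):
    s=arm.snapshot(n); im=cv2.resize(s["color"][:,:,::-1],None,fx=4,fy=4,interpolation=cv2.INTER_CUBIC)
    st=arm.read_state(); R=Ro.from_euler('xyz',st["ee_rot"])
    Rb=(R*Ro.from_euler('x',180,degrees=True)).as_matrix(); t=st["tool_pos"]+R.apply([0,0,26])
    b=(cv2.resize(fit.sil(s,fit.BLOCK,Rb,t),None,fx=4,fy=4)>.5).astype(np.uint8)
    cv2.drawContours(im,cv2.findContours(b,0,2)[0],-1,(255,0,255),1)
    c=(w2px(s,t)*4).astype(int); cr=im[c[1]-270:c[1]+270,c[0]-195:c[0]+195]; cv2.imwrite(f"pics/{n}3.png",cr)
cv2.imwrite("pics/c3.png",np.hstack([cv2.imread("pics/side3.png"),cv2.imread("pics/top3.png")]))
```

```text
t 5.83 pos [472.9  98.9 161.6] F [-0.15 -0.27 -1.52] w 17.0 q [ 0.17  0.01 -0.96  0.12 -0.19  1.91]
in face frame [-1.4 67.1 69. ] F face [-0.84 -0.3  -1.27] tilt err deg [-0.2  -0.01  0.24]
shift [-0.0004  0.0037  0.085 ] turn [-0.0023 -0.0001  0.0026] mm [-0.1  1.5 34. ] deg [-0.2 -0.   0.2]
```

View pics/c3.png

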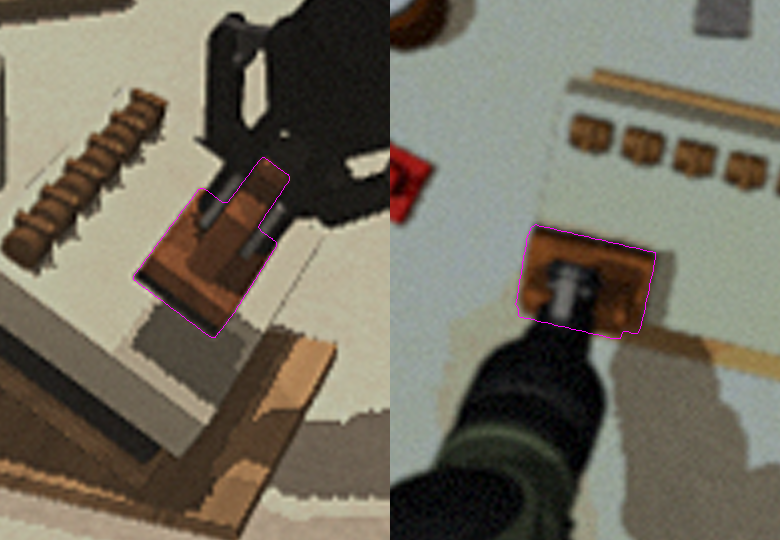

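The overlay shows the block flat-aligned above the left end of the face, with its outline matching the model in both views. I descend and feel for contact.

drive_tool(steps=[0, 0.001, 0.015, 0, 0, 0, 0, 0, 0.002, 0.03, -0.001, 0, 0.001, 0, 0, 0.003, 0.045, -0.002, 0, 0.002, 0, 0, 0.003, 0.06, -0.002, 0, 0.002, 0, 0, 0.003, 0.075, -0.002, 0, 0.002, 0, 0, 0.003, 0.085, -0.002, 0, 0.002, 0, 0, 0.003, 0.088, -0.002, 0, 0.002, 0, 0, 0.003, 0.088, -0.002, 0, 0.002, 0])

```text
t: 6.6
tool_pos: [492.8, 95.6, 132.7]
ee_rot: [2.616, -0.0, 1.351]
force: [-0.2, 0.1, -1.8]
width: 16.8
gripper_force: 68.7
```

```bash
python3 -c "
from plan import *
plan(FM+RF.apply([0,67,26]),RT)"
```

```text
t 6.6 pos [492.8  95.6 132.7] F [-0.19  0.1  -1.85] w 16.8 q [ 0.16  0.1  -0.97  0.01 -0.18  1.9 ]
in face frame [ 1.6 68.3 33.9] F face [-1.1   0.06 -1.5 ] tilt err deg [ 0.09 -0.08  0.09]
shift [-0.0032 -0.0041  0.0198] turn [ 0.001  -0.0009  0.0011] mm [-1.3 -1.7  7.9] deg [ 0.1 -0.1  0.1]
```

drive_tool(steps=[0, -0.003, 0.003, 0, 0, 0, 0, 0, -0.003, 0.006, 0, 0, 0, 0, 0, -0.003, 0.01, 0, 0, 0, 0, 0, -0.003, 0.013, 0, 0, 0, 0, 0, -0.003, 0.016, 0, 0, 0, 0, 0, -0.003, 0.019, 0, 0, 0, 0, 0, -0.003, 0.022, 0, 0, 0, 0, 0, -0.003, 0.022, 0, 0, 0, 0])

```text
t: 7.27
tool_pos: [496.5, 95.1, 125.2]
ee_rot: [2.615, -0.001, 1.352]
force: [-2.1, 1.0, 2.2]
width: 16.6
gripper_force: 69.2
```

```bash
python3 -c "
from plan import *
plan(FM+RF.apply([0,67,20]),RT)"
```

```text
t 7.27 pos [496.5  95.1 125.2] F [-2.11  1.01  2.19] w 16.6 q [ 0.15  0.12 -0.97 -0.02 -0.18  1.9 ]
in face frame [ 1.1 68.6 25.6] F face [-0.88  0.52  3.04] tilt err deg [ 0.17 -0.12  0.09]
shift [-0.0039 -0.0028  0.014 ] turn [ 0.0019 -0.0013  0.001 ] mm [-1.6 -1.1  5.6] deg [ 0.2 -0.1  0.1]
```

drive_tool(steps=[0, 0, 0.002, 0, 0, 0, 0, 0, 0, 0.004, 0, 0, 0, 0, 0, 0, 0.006, 0, 0, 0, 0, 0, 0, 0.008, 0, 0, 0, 0, 0, 0, 0.009, 0, 0, 0, 0, 0, 0, 0.009, 0, 0, 0, 0])

```text
t: 7.77
tool_pos: [498.2, 94.7, 122.2]
ee_rot: [2.615, -0.001, 1.352]
force: [-3.2, 0.9, 4.3]
width: 17.3
gripper_force: 69.7
```

```bash
python3 -c "
from plan import *
plan(FM+RF.apply([0,-69,21]),RT); s=arm.read_state(); R=Ro.from_euler('xyz',s['ee_rot']); print(R.inv().apply(s['wrist_torque']))"
```

```text
t 7.77 pos [498.2  94.7 122.2] F [-3.24  0.85  4.34] w 17.3 q [ 0.15  0.13 -0.97 -0.03 -0.18  1.9 ]
in face frame [ 1.1 68.6 22.1] F face [-0.73  0.12  5.43] tilt err deg [ 0.17 -0.12  0.09]
shift [-0.3439 -0.0033  0.0019] turn [ 0.0019 -0.0014  0.001 ] mm [-137.6   -1.3    0.8] deg [ 0.2 -0.1  0.1]
[ 0.80898606 -0.02499659 -0.00188333]
```

drive_tool(steps=[0, 0, 0.002, 0, 0, 0, 0, 0, 0, 0.003, 0, 0, 0, 0, -0.001, 0, 0.003, 0, 0, 0, 0, -0.004, 0, 0.003, 0, 0, 0, 0, -0.008, 0, 0.003, 0, 0, 0, 0, -0.012, 0, 0.003, 0, 0, 0, 0, -0.016, 0, 0.003, 0, 0, 0, 0, -0.02, 0, 0.003, 0, 0, 0, 0])

```text
t: 8.43
tool_pos: [498.0, 88.0, 121.8]
ee_rot: [2.614, -0.004, 1.353]
force: [-2.9, 4.8, 6.8]
width: 17.0
gripper_force: 69.9
```

```bash
cat > q.py <<'E'
from plan import *
plan(FM+RF.apply([0,-69,21]),RT); s=arm.read_state(); R=Ro.from_euler('xyz',s['ee_rot']); print(np.round(R.inv().apply(s['wrist_torque']),2))
E
python3 q.py
```

```text
t 8.43 pos [498.   88.  121.8] F [-2.94  4.81  6.84] w 17.0 q [ 0.13  0.13 -0.98 -0.04 -0.17  1.88]
in face frame [ 2.  62.  21.1] F face [0.02 4.05 7.89] tilt err deg [ 0.24 -0.33  0.1 ]
shift [-0.3275 -0.0054 -0.0016] turn [ 0.0026 -0.0037  0.0011] mm [-131.    -2.2   -0.6] deg [ 0.2 -0.3  0.1]
[0.73 0.8  0.07]
```

drive_tool(steps=[-0.004, 0, -0.001, 0, 0, 0, 0, -0.008, -0.001, -0.002, 0, -0.001, 0, 0, -0.012, -0.001, -0.003, 0.001, -0.001, 0, 0, -0.016, -0.001, -0.003, 0.001, -0.002, 0, 0, -0.02, -0.001, -0.003, 0.001, -0.002, 0, 0, -0.024, -0.002, -0.003, 0.001, -0.003, 0, 0, -0.028, -0.002, -0.003, 0.001, -0.003, 0, 0, -0.032, -0.002, -0.003, 0.001, -0.003, 0, 0])

```text
t: 9.1
tool_pos: [493.2, 74.8, 121.9]
ee_rot: [2.616, 0.002, 1.35]
force: [-2.1, 3.9, 4.9]
width: 17.3
gripper_force: 69.8
```

```bash
python3 q.py
```

```text
t 9.1 pos [493.2  74.8 121.9] F [-2.07  3.9   4.86] w 17.3 q [ 0.1   0.11 -1.   -0.04 -0.16  1.85]
in face frame [ 0.5 48.1 22.1] F face [-0.06  3.35  5.64] tilt err deg [0.09 0.09 0.09]
shift [-0.2927 -0.0017  0.0031] turn [0.001 0.001 0.001] mm [-117.1   -0.7    1.2] deg [0.1 0.1 0.1]
[0.63 0.87 0.03]
```

drive_tool(steps=[-0.004, 0, 0.001, 0, 0, 0, 0, -0.008, 0, 0.002, 0, 0, 0, 0, -0.012, 0, 0.002, 0, 0, 0, 0, -0.016, 0, 0.002, 0, 0, 0, 0, -0.02, 0, 0.002, 0, 0, 0, 0, -0.024, 0, 0.002, 0, 0, 0, 0, -0.028, 0, 0.002, 0, 0, 0, 0, -0.032, 0, 0.002, 0, 0, 0, 0])

```text
t: 9.77
tool_pos: [490.3, 62.2, 120.9]
ee_rot: [2.617, 0.002, 1.35]
force: [-3.4, 5.7, 4.8]
width: 17.3
gripper_force: 69.8
```

```bash
python3 q.py
```

```text
t 9.77 pos [490.3  62.2 120.9] F [-3.42  5.68  4.84] w 17.3 q [ 0.07  0.1  -1.01 -0.05 -0.14  1.82]
in face frame [-0.1 35.2 21.3] F face [-1.55  4.79  6.48] tilt err deg [0.04 0.09 0.1 ]
shift [-0.2604 -0.0003  0.001 ] turn [0.0004 0.001  0.0011] mm [-1.042e+02 -1.000e-01  4.000e-01] deg [0.  0.1 0.1]
[0.72 0.91 0.09]
```

Pressing at 8 N with the tilt under 0.1°, so I continue the stroke.

drive_tool(steps=[-0.004, 0, 0, 0, 0, 0, 0, -0.008, 0, 0, 0, 0, 0, 0, -0.012, 0, 0, 0, 0, 0, 0, -0.016, 0, 0, 0, 0, 0, 0, -0.02, 0, 0, 0, 0, 0, 0, -0.024, 0, 0, 0, 0, 0, 0, -0.028, 0, 0, 0, 0, 0, 0, -0.032, 0, 0, 0, 0, 0, 0])

```text
t: 10.43
tool_pos: [487.4, 49.7, 120.8]
ee_rot: [2.617, 0.002, 1.35]
force: [-2.2, 5.4, 4.8]
width: 16.9
gripper_force: 69.8
```

```bash
python3 q.py
```

```text
t 10.43 pos [487.4  49.7 120.8] F [-2.19  5.42  4.75] w 16.9 q [ 0.03  0.09 -1.03 -0.06 -0.13  1.79]
in face frame [-0.2 22.3 21.3] F face [-0.5   4.8   5.78] tilt err deg [0.03 0.09 0.1 ]
shift [-0.2283  0.      0.0011] turn [0.0003 0.001  0.0011] mm [-91.3   0.    0.4] deg [0.  0.1 0.1]
[0.71 0.9  0.05]
```

drive_tool(steps=[-0.004, 0, 0, 0, 0, 0, 0, -0.008, 0, 0.001, 0, 0, 0, 0, -0.012, 0, 0.001, 0, 0, 0, 0, -0.016, 0, 0.001, 0, 0, 0, 0, -0.02, 0, 0.001, 0, 0, 0, 0, -0.024, 0, 0.001, 0, 0, 0, 0, -0.028, 0, 0.001, 0, 0, 0, 0, -0.032, 0, 0.001, 0, 0, 0, 0])

```text
t: 11.1
tool_pos: [484.7, 37.2, 120.5]
ee_rot: [2.618, 0.002, 1.35]
force: [-2.6, 5.0, 5.6]
width: 17.1
gripper_force: 69.8
```

```bash
python3 q.py
```

```text
t 11.1 pos [484.7  37.2 120.5] F [-2.58  5.    5.59] w 17.1 q [-0.01  0.08 -1.04 -0.07 -0.11  1.76]
in face frame [-0.2  9.5 20.9] F face [-0.33  4.31  6.65] tilt err deg [0.03 0.09 0.1 ]
shift [-1.964e-01  1.000e-04  1.000e-04] turn [0.0003 0.001  0.0011] mm [-78.5   0.    0. ] deg [0.  0.1 0.1]
[ 0.76  0.89 -0.04]
```

drive_tool(steps=[-0.004, 0, 0, 0, 0, 0, 0, -0.008, 0, 0, 0, 0, 0, 0, -0.012, 0, 0, 0, 0, 0, 0, -0.016, 0, 0, 0, 0, 0, 0, -0.02, 0, 0, 0, 0, 0, 0, -0.024, 0, 0, 0, 0, 0, 0, -0.028, 0, 0, 0, 0, 0, 0, -0.032, 0, 0, 0, 0, 0, 0])

```text
t: 11.77
tool_pos: [481.8, 24.8, 120.5]
ee_rot: [2.618, 0.002, 1.35]
force: [-2.7, 4.9, 6.2]
width: 16.8
gripper_force: 69.8
```

```bash
python3 q.py
```

```text
t 11.77 pos [481.8  24.8 120.5] F [-2.71  4.88  6.16] w 16.8 q [-0.05  0.07 -1.05 -0.07 -0.09  1.72]
in face frame [-0.3 -3.2 21. ] F face [-0.13  4.16  7.19] tilt err deg [0.02 0.08 0.1 ]
shift [-0.1644  0.0004  0.0002] turn [0.0002 0.0009 0.0011] mm [-65.8   0.1   0.1] deg [0.  0.1 0.1]
[0.69 0.93 0.04]
```

drive_tool(steps=[-0.004, 0, 0, 0, 0, 0, 0, -0.008, 0, 0, 0, 0, 0, 0, -0.012, 0, 0, 0, 0, 0, 0, -0.016, 0, -0.001, 0, 0, 0, 0, -0.02, 0, -0.001, 0, 0, 0, 0, -0.024, 0, -0.001, 0, 0, 0, 0, -0.028, 0, -0.001, 0, 0, 0, 0, -0.032, 0, -0.001, 0, 0, 0, 0])

```text
t: 12.43
tool_pos: [478.7, 12.3, 120.8]
ee_rot: [2.618, 0.002, 1.35]
force: [-2.0, 4.6, 5.0]
width: 17.0
gripper_force: 69.8
```

```bash
python3 q.py
```

```text
t 12.43 pos [478.7  12.3 120.8] F [-2.01  4.62  5.03] w 17.0 q [-0.08  0.06 -1.06 -0.08 -0.07  1.69]
in face frame [ -0.4 -16.1  21.4] F face [-0.07  4.06  5.84] tilt err deg [0.  0.1 0.1]
shift [-0.1322  0.0008  0.0011] turn [0.     0.0011 0.0011] mm [-52.9   0.3   0.4] deg [0.  0.1 0.1]
[0.67 0.92 0.03]
```

drive_tool(steps=[-0.004, 0, 0, 0, 0, 0, 0, -0.008, 0, 0.001, 0, 0, 0, 0, -0.012, 0, 0.001, 0, 0, 0, 0, -0.016, 0, 0.001, 0, 0, 0, 0, -0.02, 0, 0.001, 0, 0, 0, 0, -0.024, 0, 0.001, 0, 0, 0, 0, -0.028, 0, 0.001, 0, 0, 0, 0, -0.032, 0, 0.001, 0, 0, 0, 0])

```text
t: 13.1
tool_pos: [476.0, -0.1, 120.4]
ee_rot: [2.618, 0.002, 1.35]
force: [-3.4, 5.7, 6.1]
width: 16.7
gripper_force: 69.9
```

```bash
python3 q.py
```

```text
t 13.1 pos [ 4.760e+02 -1.000e-01  1.204e+02] F [-3.38  5.66  6.15] w 16.7 q [-0.12  0.06 -1.07 -0.08 -0.05  1.65]
in face frame [ -0.5 -28.9  21. ] F face [-0.86  4.78  7.59] tilt err deg [-0.    0.09  0.1 ]
shift [-0.1004  0.0011  0.0002] turn [-0.      0.001   0.0011] mm [-40.1   0.4   0.1] deg [-0.   0.1  0.1]
[ 0.68  0.95 -0.09]
```

drive_tool(steps=[-0.004, 0, 0, 0, 0, 0, 0, -0.008, 0, 0, 0, 0, 0, 0, -0.012, 0, -0.001, 0, 0, 0, 0, -0.016, 0, -0.001, 0, 0, 0, 0, -0.02, 0, -0.001, 0, 0, 0, 0, -0.024, 0, -0.001, 0, 0, 0, 0, -0.028, 0, -0.001, 0, 0, 0, 0, -0.032, 0, -0.001, 0, 0, 0, 0])

```text
t: 13.77
tool_pos: [472.8, -12.6, 120.7]
ee_rot: [2.618, 0.002, 1.35]
force: [-2.2, 6.1, 4.2]
width: 16.9
gripper_force: 69.8
```

```bash
python3 q.py
```

```text
t 13.77 pos [472.8 -12.6 120.7] F [-2.21  6.09  4.21] w 16.9 q [-0.16  0.05 -1.08 -0.08 -0.03  1.62]
in face frame [ -0.7 -41.7  21.4] F face [-0.92  5.46  5.4 ] tilt err deg [-0.02  0.09  0.1 ]
shift [-0.0683  0.0015  0.0011] turn [-0.0002  0.001   0.0011] mm [-27.3   0.6   0.5] deg [-0.   0.1  0.1]
[ 0.69  0.98 -0.1 ]
```

drive_tool(steps=[-0.004, 0, 0, 0, 0, 0, 0, -0.008, 0, 0.001, 0, 0, 0, 0, -0.012, 0, 0.001, 0, 0, 0, 0, -0.016, 0, 0.001, 0, 0, 0, 0, -0.02, 0.001, 0.001, 0, 0, 0, 0, -0.024, 0.001, 0.001, 0, 0, 0, 0, -0.028, 0.001, 0.001, 0, 0, 0, 0, -0.032, 0.001, 0.001, 0, 0, 0, 0])

```text
t: 14.43
tool_pos: [470.4, -25.1, 120.5]
ee_rot: [2.619, 0.002, 1.35]
force: [-3.2, 5.1, 5.9]
width: 17.0
gripper_force: 69.9
```

```bash
python3 q.py
```

```text
t 14.43 pos [470.4 -25.1 120.5] F [-3.16  5.12  5.85] w 17.0 q [-0.2   0.04 -1.09 -0.08 -0.01  1.59]
in face frame [ -0.4 -54.4  21. ] F face [-0.72  4.3   7.18] tilt err deg [-0.03  0.09  0.1 ]
shift [-0.0364  0.0009  0.0002] turn [-0.0003  0.001   0.0011] mm [-14.6   0.4   0.1] deg [-0.   0.1  0.1]
[0.74 0.92 0.04]
```

drive_tool(steps=[-0.004, 0, 0, 0, 0, 0, 0, -0.009, 0, 0, 0, 0, 0, 0, -0.014, 0, 0, 0, 0, 0, 0, -0.019, 0, 0, 0, 0, 0, 0, -0.024, 0, 0, 0, 0, 0, 0, -0.029, 0, 0, 0, 0, 0, 0, -0.033, 0, 0, 0, 0, 0, 0, -0.036, 0, 0, 0, 0, 0, 0])

```text
t: 15.1
tool_pos: [467.3, -39.2, 120.6]
ee_rot: [2.619, 0.002, 1.35]
force: [-3.2, 5.3, 4.9]
width: 16.9
gripper_force: 69.9
```

```bash
python3 q.py
```

```text
t 15.1 pos [467.3 -39.2 120.6] F [-3.16  5.29  4.86] w 16.9 q [-0.25  0.04 -1.09 -0.08  0.01  1.55]
in face frame [ -0.4 -68.9  21.1] F face [-1.25  4.46  6.33] tilt err deg [-0.03  0.09  0.09]
shift [-0.0003  0.0009  0.0002] turn [-0.0003  0.001   0.001 ] mm [-0.1  0.4  0.1] deg [-0.   0.1  0.1]
[0.68 1.02 0.04]
```

The stroke ended at y = -69 on the face. Lift off along the normal.

drive_tool(steps=[0, 0, -0.01, 0, 0, 0, 0, 0, 0, -0.03, 0, 0, 0, 0, 0, 0, -0.06, 0, 0, 0, 0, 0, 0, -0.1, 0, 0, 0, 0, 0, 0, -0.14, 0, 0, 0, 0, 0, 0, -0.18, 0, 0, 0, 0, 0, 0, -0.2, 0, 0, 0, 0, 0, 0, -0.2, 0, 0, 0, 0])

```text
t: 15.77
tool_pos: [428.4, -31.4, 191.3]
ee_rot: [2.616, 0.005, 1.347]
force: [0.7, 0.9, -1.8]
width: 17.5
gripper_force: 68.7
```

```bash
python3 -c "
from plan import *
plan(MAT+[0,0,140],down(104.7))"
```

```text
t 15.77 pos [428.4 -31.4 191.3] F [ 0.73  0.92 -1.77] w 17.5 q [-0.25 -0.21 -1.05  0.21  0.01  1.54]
in face frame [  0.6 -69.8 102.2] F face [-0.44  1.06 -1.79] tilt err deg [0.11 0.3  0.06]
shift [-0.6183  0.189   0.25  ] turn [ 0.3273  0.0834 -0.2975] mm [-247.3   75.6  100. ] deg [ 29.5   7.5 -26.8]
```

drive_tool(steps=[-0.03, 0.01, 0, 0.01, 0, -0.01, 0, -0.1, 0.02, 0.02, 0.04, 0.01, -0.04, 0, -0.18, 0.045, 0.05, 0.09, 0.02, -0.08, 0, -0.26, 0.075, 0.09, 0.13, 0.03, -0.12, 0, -0.34, 0.1, 0.13, 0.18, 0.045, -0.16, 0, -0.42, 0.125, 0.16, 0.22, 0.056, -0.2, 0, -0.49, 0.15, 0.19, 0.26, 0.066, -0.24, 0, -0.54, 0.165, 0.21, 0.29, 0.074, -0.265, 0])

```text
t: 16.43
tool_pos: [478.7, -267.4, 149.5]
ee_rot: [3.087, 0.012, 1.778]
force: [0.7, 0.8, -0.8]
width: 17.1
gripper_force: 68.6
```

```bash
python3 -c "
from plan import *
plan(MAT+[0,0,120],down(104.7))"
```

```text
t 16.43 pos [ 478.7 -267.4  149.5] F [ 0.72  0.81 -0.83] w 17.1 q [-0.66  0.36 -0.37  0.8   0.03  0.7 ]
in face frame [  67.2 -289.    15.5] F face [ 0.04  0.94 -0.98] tilt err deg [-26.34  -6.41  23.93]
shift [-0.079  -0.001   0.0647] turn [ 0.0343  0.0084 -0.0315] mm [-31.6  -0.4  25.9] deg [ 3.1  0.8 -2.8]
```

drive_tool(steps=[-0.03, 0, 0.01, 0.01, 0, -0.01, 0, -0.05, 0, 0.025, 0.02, 0.004, -0.02, 0, -0.07, 0, 0.045, 0.034, 0.008, -0.03, 0, -0.079, -0.001, 0.06, 0.034, 0.008, -0.0315, 0, -0.079, -0.001, 0.0647, 0.034, 0.008, -0.0315, 0, -0.079, -0.001, 0.0647, 0.034, 0.008, -0.0315, 0])

```text
t: 16.93
tool_pos: [484.8, -293.7, 124.3]
ee_rot: [3.138, -0.001, 1.827]
force: [0.2, 1.3, -0.8]
width: 16.8
gripper_force: 68.6
```

Run:
```python
from plan import *
plan(MAT+[0,0,40],down(104.7))
s=arm.snapshot("top"); st=arm.read_state(); im=cv2.resize(s["color"][:,:,::-1],None,fx=4,fy=4,interpolation=cv2.INTER_CUBIC)
import fit
R=Ro.from_euler('xyz',st["ee_rot"])
for parts,Rb,t in [(fit.BLOCK,(R*Ro.from_euler('x',180,degrees=True)).as_matrix(),st["tool_pos"]+R.apply([0,0,26])),fit.matm([486.2,-298.4,14.7])]:
    b=(cv2.resize(fit.sil(s,parts,Rb,t),None,fx=4,fy=4)>.5).astype(np.uint8); cv2.drawContours(im,cv2.findContours(b,0,2)[0],-1,(255,0,255),1)
c=(w2px(s,t)*4).astype(int); cv2.imwrite("pics/c4.png",im[c[1]-200:c[1]+200,c[0]-250:c[0]+250])
```

```text
t 16.93 pos [ 484.8 -293.7  124.3] F [ 0.24  1.27 -0.75] w 16.8 q [-0.68  0.45 -0.3   0.82  0.    0.64]
in face frame [  64.8 -313.3  -12.2] F face [-0.42  1.29 -0.63] tilt err deg [-29.26  -7.28  26.68]
shift [-0.0124 -0.0003  0.2008] turn [ 0.0021 -0.0009 -0.0005] mm [-5.  -0.1 80.3] deg [ 0.2 -0.1 -0. ]
```

View pics/c4.png

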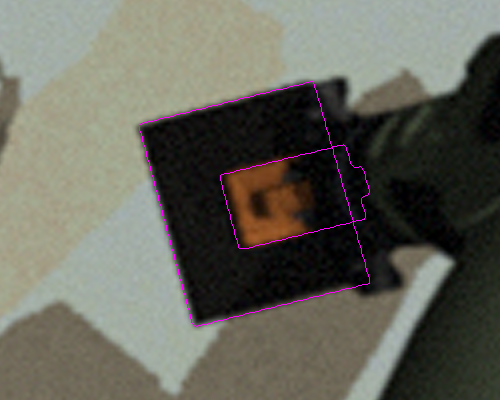

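The block sits over the mat as the model predicts. The right-hand offset in the picture is perspective from its height. I lower it.

drive_tool(steps=[-0.005, 0, 0.03, 0.001, 0, 0, 0, -0.01, 0, 0.06, 0.002, -0.001, 0, 0, -0.01, 0, 0.09, 0.002, -0.001, 0, 0, -0.01, 0, 0.12, 0.002, -0.001, 0, 0, -0.01, 0, 0.15, 0.002, -0.001, 0, 0, -0.01, 0, 0.18, 0.002, -0.001, 0, 0, -0.01, 0, 0.2, 0.002, -0.001, 0, 0, -0.01, 0, 0.2, 0.002, -0.001, 0, 0])

```text
t: 17.65
tool_pos: [486.2, -297.0, 44.3]
ee_rot: [3.141, 0.0, 1.827]
force: [0.4, 0.5, -2.1]
width: 16.9
gripper_force: 68.7
```

```bash
python3 -c "
from plan import *
plan(MAT+[0,0,26],down(104.7))"
```

```text
t 17.65 pos [ 486.2 -297.    44.3] F [ 0.42  0.55 -2.08] w 16.9 q [-0.68  0.55 -0.37  0.65  0.    0.64]
in face frame [  26.6 -316.2  -82.6] F face [-0.79  0.63 -1.95] tilt err deg [-29.4   -7.17  26.77]
shift [-0.0034 -0.0009  0.0357] turn [0.0002 0.0001 0.    ] mm [-1.4 -0.4 14.3] deg [0. 0. 0.]
```

drive_tool(steps=[-0.003, 0, 0.008, 0, 0, 0, 0, -0.003, 0, 0.016, 0, 0, 0, 0, -0.003, 0, 0.022, 0, 0, 0, 0, -0.003, 0, 0.026, 0, 0, 0, 0, -0.003, 0, 0.03, 0, 0, 0, 0, -0.003, 0, 0.033, 0, 0, 0, 0, -0.003, 0, 0.033, 0, 0, 0, 0])

```text
t: 18.23
tool_pos: [487.7, -299.2, 32.7]
ee_rot: [3.14, 0.002, 1.827]
force: [0.1, 0.6, -1.7]
width: 16.8
gripper_force: 68.7
```

```bash
python3 -c "
from plan import *
plan(MAT+[0,0,26],down(104.7))"
```

```text
t 18.23 pos [ 487.7 -299.2   32.7] F [ 0.11  0.57 -1.7 ] w 16.8 q [-0.68  0.57 -0.38  0.62  0.    0.63]
in face frame [  22.4 -318.1  -93.6] F face [-0.86  0.59 -1.46] tilt err deg [-29.29  -7.08  26.78]
shift [ 0.003  -0.0031  0.0066] turn [ 0.0012  0.0014 -0.0001] mm [ 1.2 -1.2  2.7] deg [ 0.1  0.1 -0. ]
```

drive_tool(steps=[0.001, -0.001, 0.002, 0, 0, 0, 0, 0.002, -0.002, 0.004, 0, 0, 0, 0, 0.002, -0.002, 0.006, 0, 0, 0, 0, 0.002, -0.002, 0.008, 0, 0, 0, 0, 0.002, -0.002, 0.008, 0, 0, 0, 0])

```text
t: 18.65
tool_pos: [486.8, -298.7, 30.5]
ee_rot: [3.14, 0.003, 1.827]
force: [-1.8, 1.8, 6.6]
width: 17.0
gripper_force: 69.9
```

```bash
python3 -c "
from plan import *
plan(MAT+[0,0,26],down(104.7))"
```

```text
t 18.65 pos [ 486.8 -298.7   30.5] F [-1.84  1.83  6.61] w 17.0 q [-0.68  0.57 -0.38  0.62  0.    0.63]
in face frame [  20.5 -317.7  -95. ] F face [1.4  1.38 6.82] tilt err deg [-29.27  -7.05  26.79]
shift [ 0.0011 -0.0013  0.0013] turn [ 0.0013  0.0017 -0.    ] mm [ 0.5 -0.5  0.5] deg [ 0.1  0.1 -0. ]
```

It's seated. Release gradually, then retreat straight up.

drive_tool(steps=[0, 0, -0.001, 0, 0, 0, 0, 0, 0, -0.001, 0, 0, 0, 0.25, 0, 0, -0.001, 0, 0, 0, 0.4, 0, 0, -0.001, 0, 0, 0, 0.6, 0, 0, -0.001, 0, 0, 0, 0.8, 0, 0, -0.001, 0, 0, 0, 0.9, 0, 0, -0.001, 0, 0, 0, 0.9, 0, 0, -0.001, 0, 0, 0, 0.9])

```text
t: 19.32
tool_pos: [486.8, -298.7, 29.9]
ee_rot: [3.14, 0.002, 1.827]
force: [0.9, -0.5, -0.1]
width: 76.9
gripper_force: 0.0
```

drive_tool(steps=[0, 0, -0.02, 0, 0, 0, 0.9, 0, 0, -0.06, 0, 0, 0, 0.9, 0, 0, -0.12, 0, 0, 0, 0.9, 0, 0, -0.2, 0, 0, 0, 0.9, 0, 0, -0.28, 0, 0, 0, 0.9, 0, 0, -0.35, 0, 0, 0, 0.9, 0, 0, -0.4, 0, 0, 0, 0.9, 0, 0, -0.4, 0, 0, 0, 0.9])

```text
t: 19.98
tool_pos: [488.7, -300.2, 195.7]
ee_rot: [3.134, 0.009, 1.827]
force: [0.2, -0.1, 0.3]
width: 76.8
gripper_force: 0.0
```

Run:
```python
from plan import *
plan(MAT+[0,0,200],down(104.7))
a=arm.snapshot("top")["color"]; b=arm.snapshot("side")["color"]
cv2.imwrite("pics/f.png",np.vstack([cv2.resize(a[80:280,160:560],(600,300)),cv2.resize(b[100:300,160:560],(600,300))])[:,:,::-1])
```

```text
t 19.98 pos [ 488.7 -300.2  195.7] F [ 0.21 -0.05  0.34] w 76.8 q [-0.68  0.39 -0.2   0.97  0.    0.63]
in face frame [ 105.  -318.8   47. ] F face [ 0.36 -0.01  0.19] tilt err deg [-28.89  -6.76  26.86]
shift [ 0.0059 -0.0048 -0.0208] turn [ 0.0046  0.0059 -0.    ] mm [ 2.3 -1.9 -8.3] deg [ 0.4  0.5 -0. ]
```

View pics/f.png

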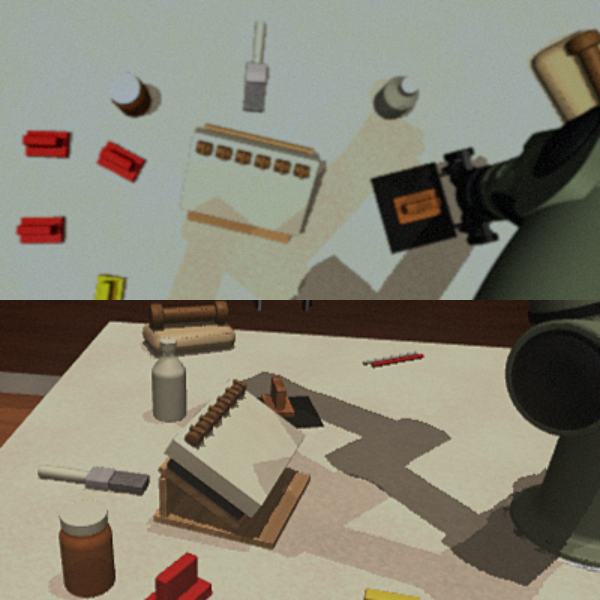

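The block stands sole-down in the middle of the mat (top tile (417,207)). The jar, bottle and brush are where they were, and the gripper is clear. I hand the job in.

```bash
python3 -c "
from workcell import arm
print(arm.job_done())"
```

```text
the job is handed in; nothing more can be done
None
```

The face was rubbed down in one steady left-to-right stroke, pressing about 7–9.5 N, and the block was released sole-down in the middle of the mat; the jar, wash bottle and brush look unmoved in the final pictures, and the job is handed in.

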